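Hang a sample carrier on the slotted rail

TASK

Take the sample hanger that has the solid white block (its shoe) on its side, bring it to the flared open end of the slotted rail, enter the shoe there and slide it along inside until it has passed under the sprung catch and the catch has snapped down behind it. Work gently: never force the hanger against the rail, the catch or its stop. Let go and leave it hanging; leave all the other things where they are.

Things in the scene. Friction and masses are not known exactly. Their poses are not given: they have to be found in the camera images.
- hanger_grip (a point): centre of the flat metal grip tab on top of the hanger to be hung. Hanger axes: z up, the white shoe points to -x, it slides along y. Tab 18 (x) x 12 (y, pinch it so) x 45 tall. Below it a 10 x 16 stem and a round foot 44 dia x 18, on which it stands upright at the start. This point is 130 above the foot's underside; whole height 150, mass 0.15 to 0.27 kg
- hanger_shoe (a point): centre of the hanger's white slippery plastic shoe, a block 22 (x) x 40 (y) x 20 (z), joined to the stem by a neck 8 thick (z), 14 wide (y). It lies 25.5 towards -x and 60 below the grip point. Axes as hanger_grip
- rail_mouth (a point): centre of the fixed rail's open end, 112 above the table. Axes: +y from the mouth into the rail, z up, slot faces +x. Channel 220 long, inside 25 (x) x 23 (z): 1.5 to spare each side of the shoe; slot 12 high, the neck passes in it, the stem stays outside at +x. A flare 13 long stands before the mouth (at -y); the far end is closed. The hanger enters with its axes parallel to the rail's
- pawl (a joint): height (m) by which the catch's sprung steel pawl is raised. 0 = down, hanging 7 mm into the channel, sloped over 17 mm towards the mouth, upright behind; about 0.004 to 0.007 with the shoe under it; 0 again once the shoe has passed. The catch is clamped on the rail, its place is not measured: the pawl's upright side is 98 to 142 mm in from the mouth. Pushing the shoe under it takes about 5 to 10 N
- fork_hanger: the other hanger: same stem, round foot and height as the first, but its side arm ends in an open two-pronged fork, not a block; it does not fit the rail; leave it. Origin under its foot
- objective: steel microscope objective standing upright, 38 dia x 58 tall, leave it; origin under its centre
- jar: small glass jar with lid, 48 dia x 62 tall, leave it; origin under its centre
- lug: steel C-shaped lug 44 x 44 x 30, leave it; origin under its centre
- dish: shallow steel dish 68 dia x 14, leave it; origin under its centre
- slide_box: flat black slide box 85 x 120 x 26, leave it; origin under its centre
- tweezers: steel tweezers lying flat, 120 long x 6 tall, leave them; origin under their centre
- hanger: the same hanger as a whole; origin under the centre of its foot, axes as hanger_grip
- rail: rail, stand and catch; origin on the table, 110 along +y from the mouth, on the line the stem travels (25.5 to the +x side of the channel's centre); axes as rail_mouth. Rail top 128 above the table, catch housing up to 139, pawl 144 (152 raised), all behind the stem. A hard stop 42.5 past the pawl's upright side leaves the latched 40 mm shoe 2.5 mm of play. Over 25 N anywhere on it is too much
Mind the look-alikes: they are no part of the job. What is shaped like the hanger but yellow is not meant.

How it is judged:
By the outcome, as a careful person would: the job done as asked, in the order asked, and still so for the second after the job is handed in, with the robot touching nothing.
It also fails if it takes over 69 s, if anything falls off the work surface, if the arm or the gripper's body presses on something with over 40 N, if the wrist force passes 120 N, or if a joint passes its speed limit or range.

ROBOT

A 7-joint arm with a two-finger parallel gripper is mounted at the origin on the work surface. World frame = base frame: x ahead of the robot, y to its left, z up, the work surface at z = 0. Lengths are in m, angles in rad, forces in N, time in s.
With the tool pointing down it reaches from about 0.4 to 0.85 m from the base axis. Payload 10.4 kg.
Tool frame: the origin (TCP) lies at the centre of the arm's flange, where the gripper is bolted on; the fingertips stand 182 mm ahead of it and the grasp point (between the pads) lies 164 mm ahead of it; z points along the fingers, y is the line along which they close (so a half turn about z gives the same grasp; the last joint's range is limited). The gripper opens to 87 mm and grips with 3 to 60 N. Pads are 19 mm wide; open, the fingers measure 117 mm over their backs; the gripper's body (75 mm by 190 mm) begins 51 mm behind the grasp point.
Start: joints at [-1.258, 0.332, -0.065, 1.46, 0.022, 1.35, -0.088], TCP at [0.206, 0.59, 0.405] pointing down, gripper open.
Joint ranges: [-2.6, 2.6], [-0.5, 2.12], [-1.47, 1.34], [0.16, 2.42], [-1.27, 4.41], [0.06, 2.06], [-2.6, 2.6]. Speed limits (rad/s): [2.22, 2.22, 2.79, 2.79, 3.14, 3.14, 3.14].

INTERFACE

Orientations are given as a unit quaternion [x, y, z, w].
In Python, from bench import r, eyes, job gives the robot as it stands. The module is installed in compiled form; this text tells all that it offers.
- The arm moves only by the shell command python3 -m inch 'ROWS' [OPENING] [FORCE]. ROWS is JSON, a list of rows, each a list of 6 numbers: the shift along the tool's x, y, z normalised to -1 to 1, where 1 is 4 cm, then the turn, a rotation vector about the tool's x, y, z normalised to -1 to 1, where 1 is 0.12 rad. In form: [[x, y, z, wx, wy, wz], ...]. A call has exactly 5 rows; each row shifts and turns the commanded pose from where the row before left it, along the tool's axes as they then stand; what a row does not reach is not made up. A row lasts 1/12 s, in which the tool goes at most 41.7 mm and 7.16 degrees, less where a joint would pass 70% of its speed; a pose out of reach is approached as far as the arm can. A call with a number of a shift or a turn outside -1 to 1 is refused whole. A call with a gripper value outside its range is refused whole. OPENING is the gripper command: -1 is shut, 1 is fully open, values between are in proportion, set as the call begins (- or left out, the last holds). The fingers move at their own pace and stop on an object; FORCE is the grip in N (left out, the last holds). Time passes only in rows, so rows that do not move let the fingers close, or fill a call up. It gives the time, the measured TCP pose, the force, the opening and the grip force at its end, in the units of the state.
- r.read_state(): the state, without advancing time (a new reading comes with each control period).
- eyes.camera(name): name is "scene" or "top"; returns a dict with "pixels" (420x560x3 uint8, red, green, blue), "fx", "fy", "cx", "cy" (pixels), "extrinsics" (4x4, takes a point from camera to world coordinates). Camera axes: x right, y down, z forward; pixel columns grow to the right and rows downward; lengths in m; the calibration is good to about 2 mm. A picture is of the moment at which its call begins. There is no depth.
- job.close_job(): hands the job in; it is judged then, once.
The state is a dict: "time": time; "joint_positions": joint angles; "joint_vel": joint speeds; "joint_torque": joint torques, N m; "ee_pos": TCP position; "eef_rot": TCP orientation; "ft_force": force on the tool from outside, world axes, zero at the start; "torque": the same for the moment, N m; "width": finger opening in m; "grip_force": force on a finger pad.
Only numpy, scipy, OpenCV 4.12 (cv2) and the standard library are available. Lean on these libraries where they do the work, as an engineer would, in place of code of your own. Each camera call takes 0.05 s, during which the arm holds its last target. There are 200 camera calls.

## Working session

There is one attempt and no reset: what is moved stays moved. The work goes in short steps, Python scripts to look and compute and a shell command to move; the robot and the scene stay as the last step left them, time stands still between calls to the robot, and variables do not carry over. Pictures are saved under pics/ and viewed, at most 10 in all, crops included, and the job is handed in when it is done.

```bash
mkdir -p pics; cat > h.py <<'E'
import numpy as np,cv2
from bench import r,eyes,job
def snap(n,f):
    c=eyes.camera(n); cv2.imwrite(f'pics/{f}.png',c['pixels'][:,:,::-1]); np.savez(f'pics/{f}.npz',**c); return c
def ray(f,uv):
    c=np.load(f'pics/{f}.npz');T=c['extrinsics']
    d=T[:3,:3]@np.array([(uv[0]-c['cx'])/c['fx'],(uv[1]-c['cy'])/c['fy'],1]);return T[:3,3],d
def atz(f,uv,z):
    o,d=ray(f,uv);return o+d*(z-o[2])/d[2]
def tri(f1,a,f2,b):
    o1,d1=ray(f1,a);o2,d2=ray(f2,b)
    s=np.linalg.lstsq(np.c_[d1,-d2],o2-o1,rcond=None)[0]
    p,q=o1+s[0]*d1,o2+s[1]*d2;return (p+q)/2,np.linalg.norm(p-q)
def proj(f,p):
    c=np.load(f'pics/{f}.npz');q=np.linalg.inv(c['extrinsics'])@np.r_[p,1];return q[0]/q[2]*c['fx']+c['cx'],q[1]/q[2]*c['fy']+c['cy']
E
python3 - <<'E'
from h import *
a=snap('scene','s0');b=snap('top','t0')
for c in(a,b):print(c['fx'],c['extrinsics'].round(3))
s=r.read_state();print(s)
E
```

```text
458.65086089344373 [[-0.835  0.419 -0.358  0.992]
 [ 0.551  0.616 -0.563  0.657]
 [-0.015 -0.667 -0.745  1.   ]
 [ 0.     0.     0.     1.   ]]
532.9840306187087 [[-2.800e-02 -9.980e-01  6.100e-02  4.870e-01]
 [-1.000e+00  2.800e-02 -3.000e-03 -3.500e-02]
 [ 1.000e-03 -6.100e-02 -9.980e-01  1.344e+00]
 [ 0.000e+00  0.000e+00  0.000e+00  1.000e+00]]
{'time': 0.1, 'joint_positions': array([-1.25761641,  0.33281252, -0.06466821,  1.46082052,  0.0215958 ,
        1.34991203, -0.08847016]), 'joint_vel': array([-0.00062231,  0.00010223,  0.00024791, -0.00128928,  0.00046826,
        0.00097551, -0.00148653]), 'joint_torque': array([ 1.53388533e-03, -6.24543571e+01,  2.44122301e-02, -3.90710843e+01,
       -6.13303087e-02,  3.66440392e-02,  1.15888338e-04]), 'ee_pos': array([0.205915  , 0.58999313, 0.40404845]), 'eef_rot': array([ 1.67093786e-01,  9.85940805e-01, -6.24326609e-04, -7.42837969e-05]), 'ft_force': array([-0.47249523, -0.15189102, -0.24185017]), 'torque': array([-0.02378291, -0.05333205,  0.0341749 ]), 'grip_force': 0.0, 'width': 0.08694905971339177}
```

View pics/s0.png

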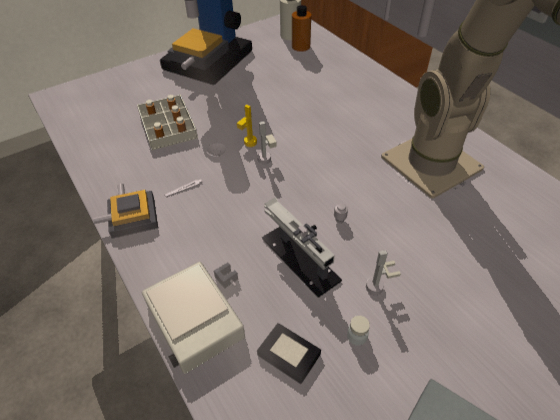

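View pics/t0.png

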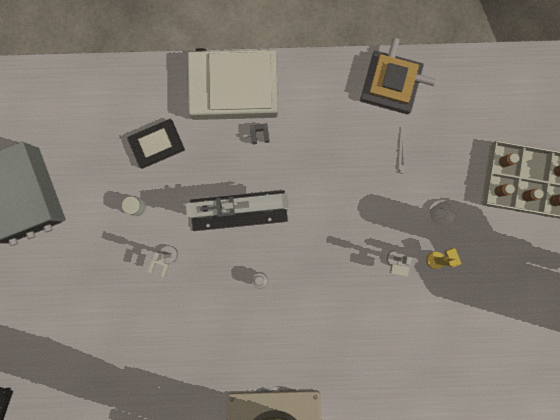

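Candidates: hanger with white block at scene (265,145) / top (400,262); fork hanger at scene (380,270) / top (163,258); yellow look-alike at scene (249,125) / top (442,260). The first fits the description. I'll check it, and the rail, in an enlarged crop.

```bash
python3 - <<'E'
from h import *
s=cv2.imread('pics/s0.png');t=cv2.imread('pics/t0.png')
def cr(im,x,y,w,h,k):return cv2.resize(im[y:y+h,x:x+w],None,fx=k,fy=k,interpolation=cv2.INTER_CUBIC)
A=cr(s,235,100,50,75,8);B=cr(t,375,235,50,75,8)
cv2.imwrite('pics/c1.png',np.hstack([A,B]))
A=cr(s,255,190,100,75,8)
B=cr(t,180,180,120,60,6.6667)
cv2.imwrite('pics/c2.png',A);cv2.imwrite('pics/c3.png',B)
E
```

```text
(no output)
```

View pics/c1.png

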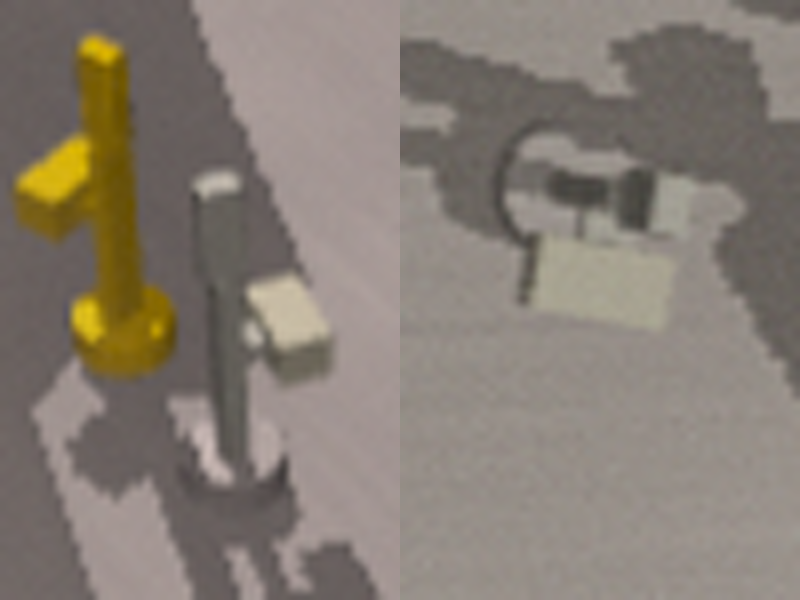

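View pics/c2.png

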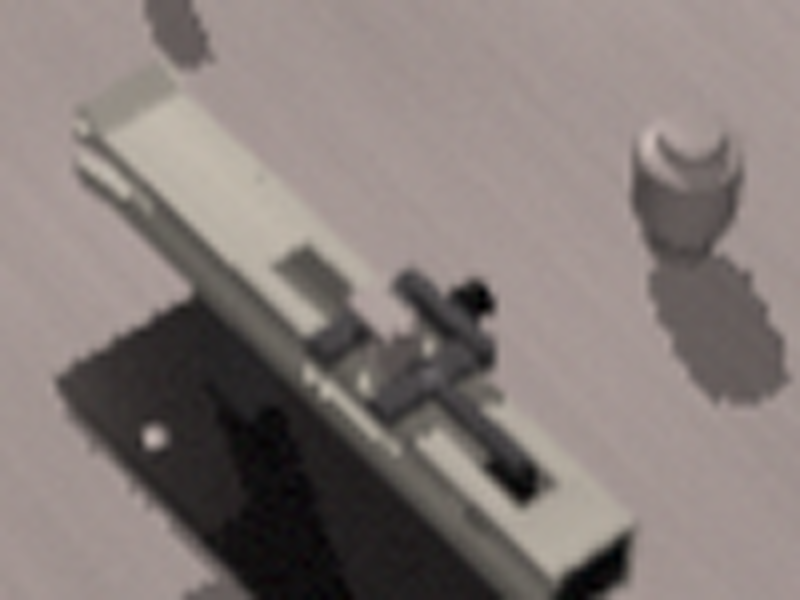

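View pics/c3.png

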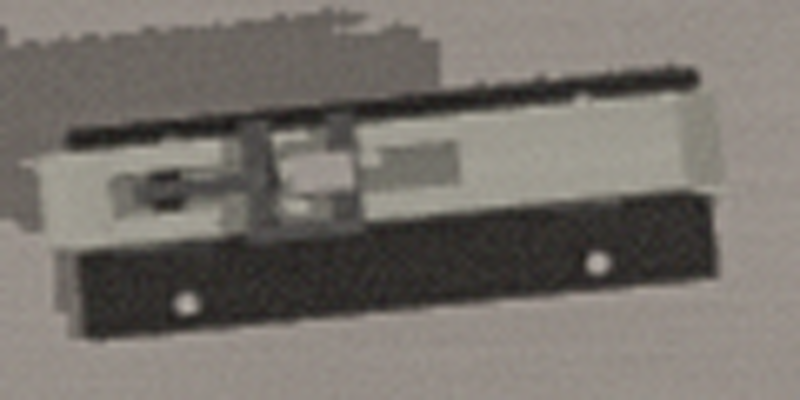

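Crop c1 confirms the choice. The grey hanger has a white block and a tab top at scene (262,123) / top (409,260.6). In c2 and c3 the rail's flared end is the -y end: mouth line at top (283,201.5) / scene (272.5,204), far end at top (187,210.5) / scene (329,260). The slot faces +x.

```bash
python3 - <<'E'
from h import *
P=lambda u,v,x,y,k:(x+u/k-.5+.5/k,y+v/k-.5+.5/k)
S1=lambda u,v:P(u,v,235,100,8);T1=lambda u,v:P(u-400,v,375,235,8)
S2=lambda u,v:P(u,v,255,190,8);T2=lambda u,v:P(u,v,180,180,6.6667)
for n,a,b in [('tabtop',S1(218,183),T1(672,205)),('shoetop',S1(288,308),T1(603,281)),('mouthtop',S2(140,112),T2(687,143)),('fartop',S2(591,557),T2(45,203))]:
    print(n,*tri('s0',a,'t0',b))
print('at z: tab',atz('t0',T1(672,205),.15),atz('s0',S1(218,183),.15),'foot',atz('t0',T1(570,190),.018))
c=[atz('t0',T1(*p),.08) for p in [(540,235),(678,255),(662,330),(530,305)]];print(np.array(c).round(4))
d=(c[0]+c[3]-c[1]-c[2]);print('hyaw',np.degrees(np.arctan2(-d[0],d[1])),np.mean(c,0))
for q in ['t','s']:
  a,b=[atz('t0',T2(*p),.128) if q=='t' else atz('s0',S2(*p),.128) for p in ([(687,143),(45,203)] if q=='t' else [(140,112),(591,557)])]
  d=b-a;print('rail',a,b,np.linalg.norm(d),np.degrees(np.arctan2(-d[0],d[1])))
from scipy.spatial.transform import Rotation as R
print(R.from_quat(r.read_state()['eef_rot']).as_matrix().round(3))
E
```

```text
tabtop [ 0.43551275 -0.31470161  0.14873697] 0.0032332074501438164
shoetop [ 0.41069112 -0.30911509  0.08111976] 0.002922765638639564
mouthtop [ 0.57751365 -0.0371062   0.12438899] 0.0031440074908886434
fartop [0.56291734 0.18442496 0.12234787] 0.0029057491174872023
at z: tab [ 0.43423664 -0.31347735  0.15      ] [ 0.4375767  -0.31432407  0.15      ] foot [ 0.43395072 -0.31285942  0.018     ]
[[ 0.4234 -0.2905  0.08  ]
 [ 0.4164 -0.331   0.08  ]
 [ 0.3946 -0.3253  0.08  ]
 [ 0.403  -0.2867  0.08  ]]
hyaw -11.02276814181806 [ 0.40936166 -0.30836155  0.08      ]
rail [ 0.5759484  -0.03621333  0.128     ] [0.56142185 0.18430115 0.128     ] 0.22099243361848658 3.768955936533008
rail [ 0.5804648  -0.03520456  0.128     ] [0.56686774 0.18664134 0.128     ] 0.22226219531936686 3.5073032804117505
[[-0.944  0.329 -0.   ]
 [ 0.329  0.944 -0.001]
 [-0.    -0.001 -1.   ]]
```

```bash
cat >> h.py <<'E'
from scipy.spatial.transform import Rotation as R
def Y(d): # tool-down pose with tool y along the hanger y axis at yaw d
    c,s=np.cos(np.radians(d)),np.sin(np.radians(d));return np.array([[-c,-s,0],[-s,c,0],[0,0,-1.]])
def go(p,yaw,grasp=True):
    """total tool-axis shift (units of 4cm) in current frame, and turn (units .12rad)"""
    s=r.read_state();M=R.from_quat(s['eef_rot']).as_matrix()
    t=np.array(p)+[0,0,.164 if grasp else 0]
    print('t',s['time'],'F',np.round(s['ft_force'],1),'grasp',np.round(s['ee_pos']+M@[0,0,.164],4))
    print('shift',((M.T@(t-s['ee_pos']))/.04).round(3),'turn',(R.from_matrix(M.T@Y(yaw)).as_rotvec()/.12).round(3))
    return s
E
W='[[-0.68,-0.45,0,0,0,0],[-0.68,-0.45,0,0,0,0],[-0.68,-0.45,0,0,0,0],[-0.68,-0.45,0,0,0,0],[-0.68,-0.45,0,0,0,0]]'
python3 -m inch '[[-0.68,-0.45,0,0,0,0],[-0.68,-0.45,0,0,0,0],[-0.68,-0.45,0,0,0,0],[-0.68,-0.45,0,0,0,0],[-0.68,-0.45,0,0,0,0]]' 0.2
python3 -m inch '[[-0.68,-0.45,0,0,0,0],[-0.68,-0.45,0,0,0,0],[-0.68,-0.45,0,0,0,0],[-0.68,-0.45,0,0,0,0],[-0.68,-0.45,0,0,0,0]]'
python3 -m inch '[[-0.68,-0.45,0,0,0,0],[-0.68,-0.45,0,0,0,0],[-0.68,-0.45,0,0,0,0],[-0.68,-0.45,0,0,0,0],[-0.68,-0.45,0,0,0,0]]'
python3 -c "
from h import *
go([.435,-.3135,.22],-11)"
```

```text
time: 0.52
ee_pos: [0.3054, 0.4588, 0.4044]
eef_rot: [0.167, 0.986, -0.0, -0.0]
ft_force: [0.4, 0.1, -0.1]
width: 0.0612
grip_force: 0.0
time: 0.93
ee_pos: [0.4041, 0.329, 0.4046]
eef_rot: [0.167, 0.986, -0.0, -0.0]
ft_force: [1.0, 0.5, -0.1]
width: 0.0526
grip_force: 0.0
time: 1.35
ee_pos: [0.5028, 0.1992, 0.4046]
eef_rot: [0.167, 0.986, -0.0, -0.0]
ft_force: [1.3, 0.3, -0.8]
width: 0.0521
grip_force: 0.0
t 1.35 F [ 1.3  0.3 -0.8] grasp [0.5028 0.1992 0.2406]
shift [ -2.623 -12.661   0.515] turn [-1.000e-03 -2.000e-03 -1.198e+00]
```

```bash
python3 -m inch '[[-0.175,-0.84,0,0,0,0],[-0.175,-0.84,0,0,0,0],[-0.175,-0.84,0,0,0,0],[-0.175,-0.84,0,0,0,0],[-0.175,-0.84,0,0,0,0]]' >/dev/null
python3 -m inch '[[-0.175,-0.84,0,0,0,0],[-0.175,-0.84,0,0,0,0],[-0.175,-0.84,0,0,0,0],[-0.175,-0.84,0,0,0,0],[-0.175,-0.84,0,0,0,0]]' >/dev/null
python3 -m inch '[[-0.175,-0.84,0,0,0,0],[-0.175,-0.84,0,0,0,0],[-0.175,-0.84,0,0,0,0],[-0.175,-0.84,0,0,0,0],[-0.175,-0.84,0,0,0,0]]' >/dev/null
python3 -m inch '[[0,0,0.1,0,0,-0.6],[0,0,0.1,0,0,-0.6],[0,0,0,0,0,0],[0,0,0,0,0,0],[0,0,0,0,0,0]]'
python3 - <<'E'
from h import *
go([.435,-.3135,.131],-11)
a=snap('scene','s1');b=snap('top','t1')
A=cv2.resize(a['pixels'][70:195,220:320,::-1],None,fx=4.8,fy=4.8,interpolation=cv2.INTER_CUBIC)
B=cv2.resize(b['pixels'][210:310,350:450,::-1],None,fx=3,fy=3,interpolation=cv2.INTER_CUBIC)
B=cv2.copyMakeBorder(B,0,300,0,0,cv2.BORDER_CONSTANT)
cv2.imwrite('pics/c4.png',np.hstack([A,B]))
E
```

```text
time: 3.02
ee_pos: [0.4354, -0.3094, 0.3968]
eef_rot: [0.097, 0.995, 0.0, -0.0]
ft_force: [0.0, 0.0, 0.0]
width: 0.0525
grip_force: 0.0
t 3.0167 F [0. 0. 0.] grasp [ 0.4354 -0.3093  0.2328]
shift [-0.011 -0.104  2.544] turn [ 0.002 -0.    -0.012]
```

View pics/c4.png

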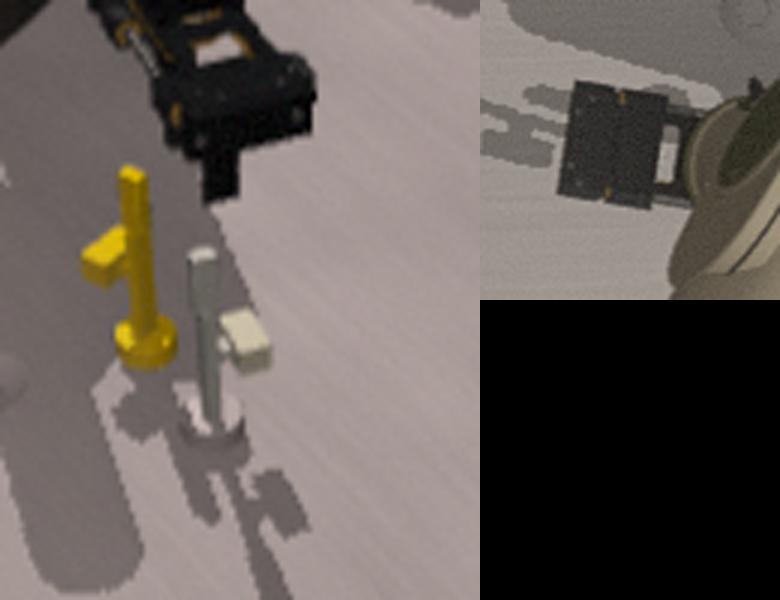

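The scene view shows the gripper lined up above the hanger, with the yellow one clear to the left. Descending and closing.

```bash
python3 -m inch '[[0,-0.05,0.6,0,0,0],[0,-0.05,0.6,0,0,0],[0,0,0.6,0,0,0],[0,0,0.4,0,0,0],[0,0,0.33,0,0,0]]'
python3 -m inch '[[0,0,0,0,0,0],[0,0,0,0,0,0],[0,0,0,0,0,0],[0,0,0,0,0,0],[0,0,0,0,0,0]]' -1 8
python3 -m inch '[[0,0,0,0,0,0],[0,0,0,0,0,0],[0,0,0,0,0,0],[0,0,0,0,0,0],[0,0,0,0,0,0]]' -1 8
python3 -m inch '[[0,0,0,0,0,0],[0,0,0,0,0,0],[0,0,0,0,0,0],[0,0,0,0,0,0],[0,0,0,0,0,0]]' -1 55
```

```text
time: 3.53
ee_pos: [0.4344, -0.3131, 0.2942]
eef_rot: [0.096, 0.995, 0.0, -0.001]
ft_force: [0.3, 0.9, 0.4]
width: 0.0521
grip_force: 0.0
time: 3.95
ee_pos: [0.4347, -0.3138, 0.2965]
eef_rot: [0.096, 0.995, -0.0, 0.001]
ft_force: [0.6, -0.1, 0.5]
width: 0.027
grip_force: 0.0
time: 4.37
ee_pos: [0.4346, -0.3138, 0.2958]
eef_rot: [0.096, 0.995, -0.0, 0.0]
ft_force: [-0.1, -0.5, 3.8]
width: 0.0117
grip_force: 8.0
time: 4.78
ee_pos: [0.4346, -0.3138, 0.2958]
eef_rot: [0.096, 0.995, -0.0, 0.0]
ft_force: [1.1, -1.3, 4.8]
width: 0.0115
grip_force: 55.0
```

```bash
python3 -m inch '[[0,0,-0.3,0,0,0],[0,0,-0.4,0,0,0],[0,0,-0.4,0,0,0],[0,0,0,0,0,0],[0,0,0,0,0,0]]'
python3 - <<'E'
from h import *
go([.6062,-.0943,.1745],3.65)
E
```

```text
time: 5.2
ee_pos: [0.4345, -0.3135, 0.3398]
eef_rot: [0.096, 0.995, 0.0, 0.0]
ft_force: [-0.2, 0.1, -2.7]
width: 0.0116
grip_force: 55.0
t 5.2 F [-0.2  0.1 -2.7] grasp [ 0.4346 -0.3134  0.1758]
shift [-3.171  6.197  0.039] turn [ 0.003  0.007 -2.128]
```

```bash
python3 -m inch '[[-0.317,0.62,0,0,0,0],[-0.317,0.62,0,0,0,0],[-0.317,0.62,0,0,0,0],[-0.317,0.62,0,0,0,0],[-0.317,0.62,0,0,0,0]]' >/dev/null
python3 -m inch '[[-0.317,0.62,0,0,0,0],[-0.317,0.62,0,0,0,0],[-0.317,0.62,0,0,0,0],[-0.317,0.62,0,0,0,0],[-0.317,0.62,0,0,0,0]]' >/dev/null
python3 -m inch '[[0,0,0,0,0,-0.71],[0,0,0,0,0,-0.71],[0,0,0,0,0,-0.71],[0,0,0,0,0,0],[0,0,0,0,0,0]]'
python3 - <<'E'
from h import *
s=go([.6062,-.0943,.1745],3.65)
a=snap('scene','s2');b=snap('top','t2')
# shoe centre expected
M=R.from_quat(s['eef_rot']).as_matrix();g=s['ee_pos']+M@[0,0,.164+.0018];sh=g+M@[.0255,0,.06]
print('shoe',sh,proj('s2',sh),proj('t2',sh))
A=cv2.resize(a['pixels'][165:265,230:330,::-1],None,fx=6,fy=6,interpolation=cv2.INTER_CUBIC)
cv2.imwrite('pics/c5.png',A)
B=cv2.resize(b['pixels'][170:245,220:320,::-1],None,fx=8,fy=8,interpolation=cv2.INTER_CUBIC)
cv2.imwrite('pics/c6.png',B)
E
```

```text
time: 6.45
ee_pos: [0.6059, -0.0943, 0.3384]
eef_rot: [-0.031, 1.0, 0.0, -0.001]
ft_force: [-0.1, -0.3, -1.7]
width: 0.0115
grip_force: 55.0
t 6.45 F [-0.1 -0.3 -1.7] grasp [ 0.6056 -0.0943  0.1744]
shift [-0.008 -0.    -0.003] turn [ 0.004 -0.016 -0.022]
shoe [ 0.58000717 -0.09578815  0.11262797] (np.float64(260.2225734463186), np.float64(193.65429393784473)) (np.float64(308.2824183144975), np.float64(199.05578449077737))
```

View pics/c5.png

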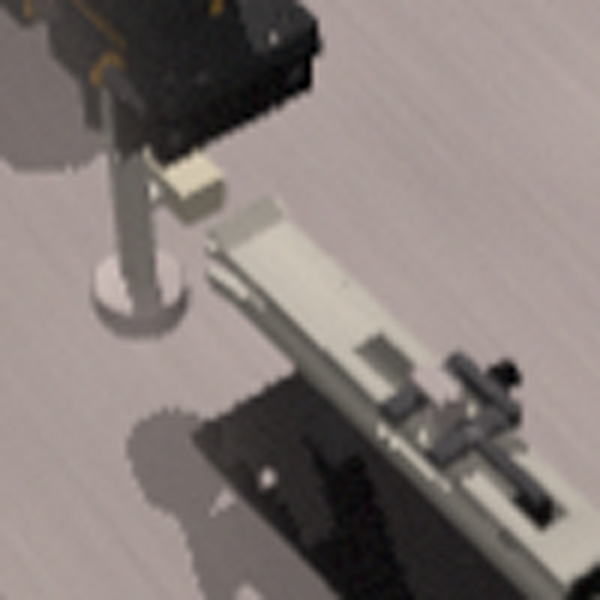

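View pics/c6.png

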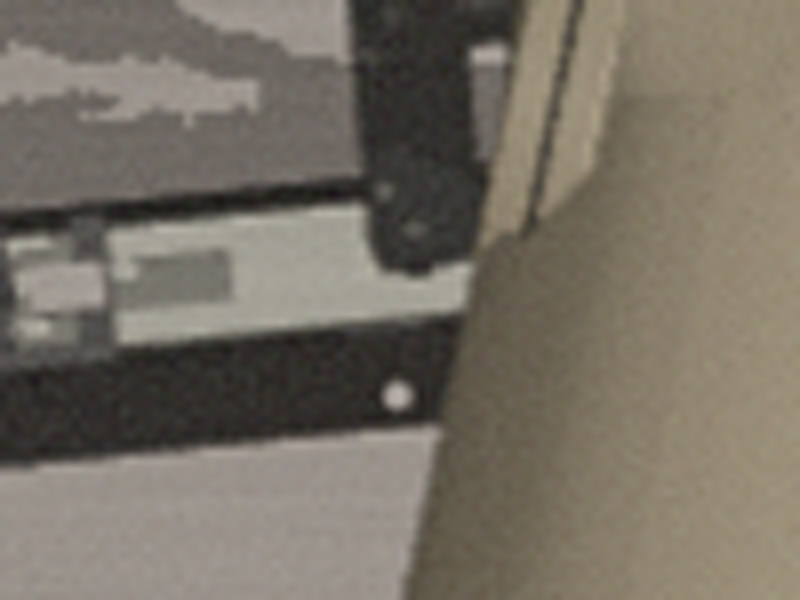

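Scene crop c5 shows the hanger upright in the grip. The front of the shoe is at about scene (264.6,198.6), just before the flare at (270,202), roughly in line with the rail. The top view c6 is blocked by the arm. Next I'll measure the lateral offset on rectified planes of the scene image.

```bash
python3 - <<'E'
from h import *
s=r.read_state();M=R.from_quat(s['eef_rot']).as_matrix();print(M.round(4).tolist())
c=np.load('pics/s2.npz');im=c['pixels'].astype(np.float32)
o=np.array([.5785,-.0357]);th=np.radians(3.65);ex=np.array([np.cos(th),np.sin(th)]);ey=np.array([-np.sin(th),np.cos(th)])
Ti=np.linalg.inv(c['extrinsics'])
def rect(xs,ys,z):
    X,Yy=np.meshgrid(xs,ys);p=o+X[...,None]*ex+Yy[...,None]*ey
    q=np.concatenate([p,np.full(X.shape+(1,),z)],-1)@Ti[:3,:3].T+Ti[:3,3]
    return cv2.remap(im,(q[...,0]/q[...,2]*c['fx']+c['cx']).astype(np.float32),(q[...,1]/q[...,2]*c['fy']+c['cy']).astype(np.float32),cv2.INTER_LINEAR)
xs=np.arange(-.03,.0301,.001)
for lab,y0,y1,z in [('rail a',.005,.03,.128),('rail b',.03,.055,.128),('rail c',.19,.205,.128),('shoe',-.058,-.045,.1226)]:
    pr=rect(xs,np.arange(y0,y1,.001),z).mean(0)
    print(lab,*[f'{int(x*1000)}:{int(v.sum()/3)}/{int(v[0]-v[2])}' for x,v in zip(xs,pr)])
pr=rect(np.arange(-.006,.006,.001),np.arange(-.09,.01,.002),.1226).mean(1)
print('along y shoe',*[f'{int(1000*y)}:{int(v.mean())}' for y,v in zip(np.arange(-.09,.01,.002),pr)])
# rectified pictures: left rail plane, right shoe plane ; 1px = .25mm
g=np.arange(-.035,.035,.000175)
A=rect(g,np.arange(.06,-.09,-.00025),.128);B=rect(g,np.arange(.06,-.09,-.00025),.1226)
out=np.hstack([A,B]).astype(np.uint8)
for k in (0,400):
    for mm in range(-30,31,5): cv2.line(out,(k+int((mm+35)/.175),0),(k+int((mm+35)/.175),12 if mm else 30),(255,0,0),1)
    for mm in range(-80,60,10): cv2.line(out,(k,int((60-mm)/.25)),(k+(12 if mm else 30),int((60-mm)/.25)),(255,0,0),1)
cv2.imwrite('pics/c7.png',out[:,:,::-1])
E
```

```text
[[-0.9981, -0.0608, -0.0011], [-0.0608, 0.9981, 0.0003], [0.0011, 0.0003, -1.0]]
rail a -30:161/17 -28:161/17 -27:160/16 -26:160/16 -25:160/16 -24:160/16 -23:160/16 -22:160/16 -21:159/16 -20:159/16 -19:159/16 -18:160/16 -17:161/17 -16:163/17 -15:167/18 -14:172/18 -13:177/19 -12:181/19 -11:184/19 -10:185/19 -9:187/20 -8:187/20 -7:189/20 -6:189/21 -5:190/21 -4:191/21 -3:191/21 -2:192/21 -1:192/21 0:192/21 0:192/21 1:191/20 2:190/20 3:190/20 4:189/20 5:189/20 6:189/20 7:188/20 8:188/19 9:187/19 10:186/19 11:185/19 12:184/19 13:184/19 14:184/19 15:182/19 16:176/18 17:166/17 18:149/16 19:130/13 20:117/12 21:114/12 22:121/13 23:136/14 24:152/16 25:163/17 26:169/17 27:167/17 28:158/16 29:144/15 30:129/13
rail b -30:162/17 -28:162/17 -27:162/17 -26:162/17 -25:162/17 -24:162/17 -23:161/16 -22:161/16 -21:161/16 -20:161/16 -19:161/17 -18:162/17 -17:164/17 -16:167/18 -15:171/18 -14:175/18 -13:179/19 -12:181/19 -11:183/19 -10:183/19 -9:184/19 -8:185/20 -7:186/20 -6:187/21 -5:188/21 -4:189/21 -3:190/21 -2:191/21 -1:191/21 0:191/21 0:190/21 1:190/21 2:189/21 3:189/21 4:188/21 5:188/20 6:188/20 7:18
[... 1139 characters left out ...]
5 -1:189/35 0:190/35 0:190/35 1:190/35 2:189/35 3:189/35 4:190/35 5:190/35 6:190/35 7:189/35 8:185/34 9:177/33 10:165/30 11:146/26 12:126/22 13:113/18 14:109/16 15:112/14 16:120/13 17:129/14 18:136/14 19:137/15 20:132/14 21:124/13 22:116/12 23:109/11 24:105/11 25:102/10 26:100/10 27:99/10 28:99/10 29:99/11 30:100/11
along y shoe -90:42 -88:41 -86:39 -83:39 -81:39 -79:39 -77:40 -75:42 -73:42 -71:41 -69:39 -67:37 -65:35 -63:40 -61:71 -59:120 -57:163 -55:189 -53:194 -51:193 -49:193 -47:193 -45:193 -43:185 -41:165 -39:132 -37:106 -35:101 -33:102 -31:107 -29:113 -27:123 -25:137 -23:149 -21:155 -19:155 -17:152 -15:149 -13:148 -11:148 -9:149 -7:150 -5:153 -3:163 -1:176 0:186 2:190 4:191 6:191 8:191
```

View pics/c7.png

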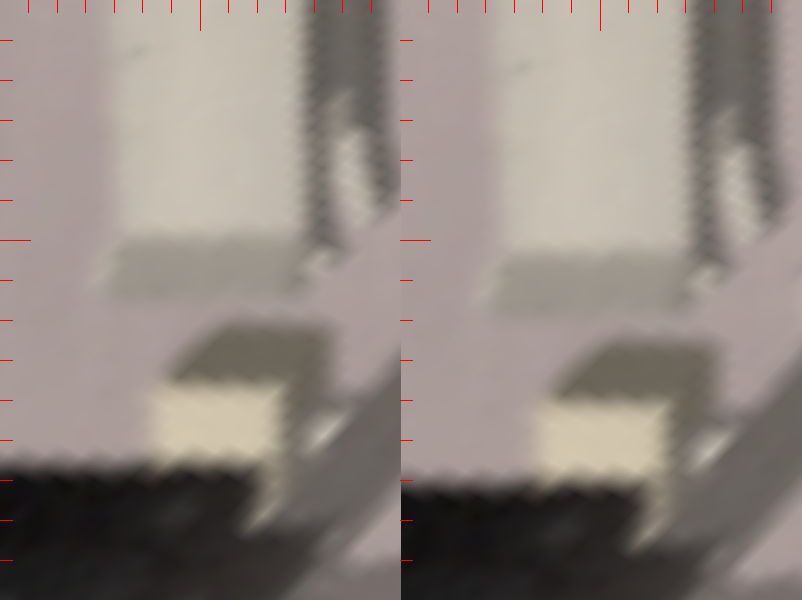

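Left panel (rail plane): the rail top spans about x -14.5 to 18. Right panel (shoe plane): the shoe spans about -11 to 10.8, front edge at y ≈ -40. The shoe therefore sits about 2 mm too far to -x. I'll get a better yaw from fitted rail edges in both cameras.

```bash
python3 - <<'E'
from h import *
o=np.array([.5785,-.0357]);th=np.radians(3.65);ex=np.array([np.cos(th),np.sin(th)]);ey=np.array([-np.sin(th),np.cos(th)])
xs=np.arange(-.026,.0261,.0005)
for f,side in [('s0',1),('s0',-1),('t0',1),('t0',-1)]:
    c=np.load(f'pics/{f}.npz');im=c['pixels'].astype(np.float32).mean(2);Ti=np.linalg.inv(c['extrinsics'])
    L=[]
    for y in [.005,.015,.025,.035,.045,.055,.19,.2,.21]:
        X,Yy=np.meshgrid(xs,np.arange(y-.004,y+.004,.001));p=o+X[...,None]*ex+Yy[...,None]*ey
        q=np.concatenate([p,np.full(X.shape+(1,),.128)],-1)@Ti[:3,:3].T+Ti[:3,3]
        v=cv2.remap(im,(q[...,0]/q[...,2]*c['fx']+c['cx']).astype(np.float32),(q[...,1]/q[...,2]*c['fy']+c['cy']).astype(np.float32),cv2.INTER_LINEAR).mean(0)
        g=-side*np.gradient(v);w=np.where((xs*side>.011)&(xs*side<.023),np.clip(g,0,None),0)
        k=np.argmax(w);sl=slice(max(k-5,0),k+6);L.append((y,(xs[sl]*w[sl]).sum()/w[sl].sum()*1e3))
    L=np.array(L);a=np.polyfit(L[:,0],L[:,1],1);print(f,side,L[:,1].round(1),'x@mouth',a[1].round(2),'yaw',3.65-np.degrees(a[0]/1e3))
E
```

```text
s0 1 [18.3 18.1 17.8 17.9 18.2 18.2 16.5 16.4 16.4] x@mouth 18.38 yaw 4.197965601143283
s0 -1 [-14.2 -15.1 -14.7 -15.4 -15.8 -15.8 -16.8 -17.  -16.9] x@mouth -14.83 yaw 4.267291806548178
t0 1 [15.7 15.8 15.2 16.8 15.  15.3 13.9 13.8 13.8] x@mouth 15.93 yaw 4.2432836890990515
t0 -1 [-18.9 -18.6 -18.3 -18.8 -18.6 -18.9 -20.  -20.2 -20.4] x@mouth -18.42 yaw 4.157985688859355
```

```bash
python3 -m inch '[[-0.03,0,0.005,0,0,-0.05],[-0.0325,0,0.005,0,0,-0.053],[0,0.1,0,0,0,0],[0,0.1,0,0,0,0],[0,0.1,0,0,0,0]]' 
python3 -m inch '[[0,0.1,0,0,0,0],[0,0.1,0,0,0,0],[0,0.1,0,0,0,0],[0,0.05,0,0,0,0],[0,0,0,0,0,0]]' 
python3 -m inch '[[0,0.05,0,0,0,0],[0,0.05,0,0,0,0],[0,0.05,0,0,0,0],[0,0.05,0,0,0,0],[0,0,0,0,0,0]]'
python3 - <<'E'
from h import *
s=go([.6,0,.1738],4.2);print(s['torque'])
snap('scene','s3')
E
```

```text
time: 6.97
ee_pos: [0.6078, -0.0816, 0.3391]
eef_rot: [-0.038, 0.999, 0.0, -0.0]
ft_force: [0.4, 1.2, -2.2]
width: 0.0115
grip_force: 55.0
time: 7.38
ee_pos: [0.6068, -0.0674, 0.3391]
eef_rot: [-0.039, 0.999, 0.0, 0.0]
ft_force: [-0.3, 0.5, -2.7]
width: 0.0115
grip_force: 55.0
time: 7.8
ee_pos: [0.6062, -0.0598, 0.3391]
eef_rot: [-0.038, 0.999, 0.0, -0.0]
ft_force: [-0.0, -0.2, -2.0]
width: 0.012
grip_force: 55.0
t 7.8 F [-0.  -0.2 -2. ] grasp [ 0.6061 -0.0597  0.1751]
shift [0.039 1.501 0.033] turn [ 0.003 -0.     0.028]
[0.06619073 0.01394681 0.02474853]
```

```bash
python3 -m inch '[[0.005,0,0.015,0,0,0.02],[0.005,0,0.015,0,0,0],[0,0,0,0,0,0],[0,0,0,0,0,0],[0,0,0,0,0,0]]' 
python3 -m inch '[[0,0.05,0,0,0,0],[0,0.05,0,0,0,0],[0,0.05,0,0,0,0],[0,0,0,0,0,0],[0,0,0,0,0,0]]'
python3 -m inch '[[0,0.05,0,0,0,0],[0,0.05,0,0,0,0],[0,0.05,0,0,0,0],[0,0,0,0,0,0],[0,0,0,0,0,0]]'
python3 - <<'E'
from h import *
s=go([.6,0,.1738],4.2);print(s['torque'])
E
```

```text
time: 8.27
ee_pos: [0.6057, -0.0604, 0.3379]
eef_rot: [-0.037, 0.999, 0.0, 0.0]
ft_force: [0.0, -0.8, -2.1]
width: 0.0114
grip_force: 55.0
time: 8.68
ee_pos: [0.6053, -0.054, 0.3379]
eef_rot: [-0.037, 0.999, 0.0, 0.0]
ft_force: [-0.1, -0.4, -1.9]
width: 0.0116
grip_force: 55.0
time: 9.1
ee_pos: [0.6049, -0.0481, 0.3379]
eef_rot: [-0.037, 0.999, 0.0, 0.0]
ft_force: [0.5, -0.7, -2.4]
width: 0.0116
grip_force: 55.0
t 9.1 F [ 0.5 -0.7 -2.4] grasp [ 0.6049 -0.0481  0.1739]
shift [0.032 1.208 0.003] turn [0.001 0.    0.007]
[-0.00170838  0.05191351  0.02931828]
```

Entered the mouth with no contact force. Continuing.

```bash
python3 -m inch '[[0,0.06,0,0,0,0],[0,0.06,0,0,0,0],[0,0.06,0,0,0,0],[0,0.06,0,0,0,0],[0,0,0,0,0,0]]'|grep -E 'pos|ft'
python3 -m inch '[[0,0.06,0,0,0,0],[0,0.06,0,0,0,0],[0,0.06,0,0,0,0],[0,0.06,0,0,0,0],[0,0,0,0,0,0]]'|grep -E 'pos|ft'
python3 -m inch '[[0,0.06,0,0,0,0],[0,0.06,0,0,0,0],[0,0.06,0,0,0,0],[0,0.06,0,0,0,0],[0,0,0,0,0,0]]'|grep -E 'pos|ft'
python3 - <<'E'
from h import *
s=go([.6,0,.1738],4.2);print(s['torque'])
E
```

```text
ee_pos: [0.6042, -0.038, 0.3379]
ft_force: [0.3, -0.1, -1.0]
ee_pos: [0.6034, -0.0284, 0.3379]
ft_force: [-0.6, 0.2, -1.8]
ee_pos: [0.6027, -0.0189, 0.3379]
ft_force: [0.8, 0.3, -2.8]
t 10.35 F [ 0.8  0.3 -2.8] grasp [ 0.6027 -0.0188  0.1739]
shift [0.033 0.475 0.002] turn [ 0.004 -0.     0.011]
[0.07011595 0.01490219 0.02683307]
```

```bash
python3 -m inch '[[0,0.08,0,0,0,0],[0,0.08,0,0,0,0],[0,0.08,0,0,0,0],[0,0.08,0,0,0,0],[0,0,0,0,0,0]]'|grep -E 'pos|ft'
python3 -m inch '[[0,0.08,0,0,0,0],[0,0.08,0,0,0,0],[0,0.08,0,0,0,0],[0,0.08,0,0,0,0],[0,0,0,0,0,0]]'|grep -E 'pos|ft'
python3 -m inch '[[0,0.06,0,0,0,0],[0,0.06,0,0,0,0],[0,0.06,0,0,0,0],[0,0.06,0,0,0,0],[0,0,0,0,0,0]]'|grep -E 'pos|ft'
python3 - <<'E'
from h import *
s=go([.6,0,.1738],4.2);print(s['torque'])
E
```

```text
ee_pos: [0.6018, -0.0058, 0.3379]
ft_force: [0.2, 0.5, -2.1]
ee_pos: [0.6008, 0.0069, 0.3379]
ft_force: [-0.1, 0.1, -1.3]
ee_pos: [0.6001, 0.0162, 0.3379]
ft_force: [0.5, 0.2, -2.9]
t 11.6 F [ 0.5  0.2 -2.9] grasp [0.6001 0.0163 0.1739]
shift [ 0.033 -0.404  0.002] turn [ 0.003 -0.     0.01 ]
[ 0.08203523 -0.03350417 -0.0064954 ]
```

```bash
python3 -m inch '[[0,0.05,0,0,0,0],[0,0.05,0,0,0,0],[0,0.05,0,0,0,0],[0,0.05,0,0,0,0],[0,0,0,0,0,0]]'|grep -E 'pos|ft'
python3 -m inch '[[0,0.05,0,0,0,0],[0,0.05,0,0,0,0],[0,0.05,0,0,0,0],[0,0.05,0,0,0,0],[0,0,0,0,0,0]]'|grep -E 'pos|ft'
python3 -m inch '[[0,0.05,0,0,0,0],[0,0.05,0,0,0,0],[0,0.05,0,0,0,0],[0,0.05,0,0,0,0],[0,0,0,0,0,0]]'|grep -E 'pos|ft'
python3 -m inch '[[0,0.04,0,0,0,0],[0,0.04,0,0,0,0],[0,0.04,0,0,0,0],[0,0.04,0,0,0,0],[0,0,0,0,0,0]]'|grep -E 'pos|ft'
```

```text
ee_pos: [0.5995, 0.0241, 0.3379]
ft_force: [-0.2, 0.5, -2.0]
ee_pos: [0.599, 0.0321, 0.3379]
ft_force: [1.1, -0.3, -2.0]
ee_pos: [0.5983, 0.04, 0.3379]
ft_force: [-0.4, 0.3, -1.1]
ee_pos: [0.5979, 0.0463, 0.3379]
ft_force: [-0.1, 0.8, -3.2]
```

```bash
python3 -m inch '[[0,0.03,0,0,0,0],[0,0.03,0,0,0,0],[0,0.03,0,0,0,0],[0,0.03,0,0,0,0],[0,0,0,0,0,0]]'|grep -E 'pos|ft'
python3 -m inch '[[0,0.03,0,0,0,0],[0,0.03,0,0,0,0],[0,0.03,0,0,0,0],[0,0.03,0,0,0,0],[0,0,0,0,0,0]]'|grep -E 'pos|ft'
python3 -m inch '[[0,0.03,0,0,0,0],[0,0.03,0,0,0,0],[0,0.03,0,0,0,0],[0,0.03,0,0,0,0],[0,0,0,0,0,0]]'|grep -E 'pos|ft|rot'
python3 -m inch '[[0,0.03,0,0,0,0],[0,0.03,0,0,0,0],[0,0.03,0,0,0,0],[0,0.03,0,0,0,0],[0,0,0,0,0,0]]'|grep -E 'pos|ft|rot'
```

```text
ee_pos: [0.5975, 0.051, 0.3379]
ft_force: [0.3, -0.2, -3.2]
ee_pos: [0.5972, 0.0558, 0.3379]
ft_force: [0.1, 0.2, -2.9]
ee_pos: [0.5968, 0.0605, 0.3379]
eef_rot: [-0.037, 0.999, 0.0, -0.0]
ft_force: [0.3, 0.5, -2.1]
ee_pos: [0.5965, 0.0653, 0.3379]
eef_rot: [-0.037, 0.999, 0.0, 0.0]
ft_force: [0.4, -0.3, -1.8]
```

```bash
python3 -m inch '[[0,0.02,0,0,0,0],[0,0.02,0,0,0,0],[0,0.02,0,0,0,0],[0,0.02,0,0,0,0],[0,0,0,0,0,0]]'|grep -E 'pos|ft'
python3 -m inch '[[0,0.02,0,0,0,0],[0,0.02,0,0,0,0],[0,0.02,0,0,0,0],[0,0.02,0,0,0,0],[0,0,0,0,0,0]]'|grep -E 'pos|ft'
python3 -m inch '[[0,0.02,0,0,0,0],[0,0.02,0,0,0,0],[0,0.02,0,0,0,0],[0,0.02,0,0,0,0],[0,0,0,0,0,0]]'|grep -E 'pos|ft|rot'
```

```text
ee_pos: [0.5962, 0.0683, 0.3379]
ft_force: [0.2, -0.2, -2.5]
ee_pos: [0.5959, 0.0708, 0.3374]
ft_force: [0.2, -6.0, -7.6]
ee_pos: [0.5957, 0.0738, 0.3374]
eef_rot: [-0.037, 0.999, -0.001, -0.0]
ft_force: [0.7, -3.9, -8.3]
```

Contact with the pawl at TCP y ≈ 0.069. The snap is expected at y ≈ 0.122, so I keep going slowly.

```bash
python3 -m inch '[[0,0.02,0,0,0,0],[0,0.02,0,0,0,0],[0,0.02,0,0,0,0],[0,0.02,0,0,0,0],[0,0.02,0,0,0,0]]'|grep -E 'pos|ft'
python3 -m inch '[[0,0.02,0,0,0,0],[0,0.02,0,0,0,0],[0,0.02,0,0,0,0],[0,0.02,0,0,0,0],[0,0.02,0,0,0,0]]'|grep -E 'pos|ft'
python3 -m inch '[[0,0.02,0,0,0,0],[0,0.02,0,0,0,0],[0,0.02,0,0,0,0],[0,0.02,0,0,0,0],[0,0,0,0,0,0]]'|grep -E 'pos|ft|rot'
python3 - <<'E'
from h import *
s=go([.6,0,.1738],4.2);print(s['torque'])
E
```

```text
ee_pos: [0.5954, 0.0772, 0.3373]
ft_force: [1.6, -7.7, -9.9]
ee_pos: [0.595, 0.0829, 0.3374]
ft_force: [-0.1, -2.0, -10.5]
ee_pos: [0.5948, 0.0861, 0.3378]
eef_rot: [-0.037, 0.999, 0.0, -0.0]
ft_force: [0.3, -1.2, -9.9]
t 17.4333 F [ 0.3 -1.2 -9.9] grasp [0.5948 0.0862 0.1738]
shift [ 0.031 -2.157 -0.   ] turn [ 0.004 -0.002  0.007]
[-0.21723725 -0.15154692  0.0834818 ]
```

```bash
python3 -m inch '[[0,0.035,0,0,0,0],[0,0.035,0,0,0,0],[0,0.035,0,0,0,0],[0,0.035,0,0,0,0],[0,0.035,0,0,0,0]]'|grep -E 'pos|ft'
python3 -m inch '[[0,0.035,0,0,0,0],[0,0.035,0,0,0,0],[0,0.035,0,0,0,0],[0,0.035,0,0,0,0],[0,0.035,0,0,0,0]]'|grep -E 'pos|ft'
python3 -m inch '[[0,0.035,0,0,0,0],[0,0.035,0,0,0,0],[0,0.035,0,0,0,0],[0,0.035,0,0,0,0],[0,0.0,0,0,0,0]]'|grep -E 'pos|ft'
python3 -m inch '[[0,0.02,0,0,0,0],[0,0.02,0,0,0,0],[0,0.02,0,0,0,0],[0,0.02,0,0,0,0],[0,0,0,0,0,0]]'|grep -E 'pos|ft|rot'
```

```text
ee_pos: [0.5944, 0.0928, 0.3379]
ft_force: [1.0, -2.3, -10.2]
ee_pos: [0.5939, 0.0998, 0.3379]
ft_force: [0.1, -1.7, -10.4]
ee_pos: [0.5935, 0.1058, 0.3379]
ft_force: [0.4, -0.8, -10.2]
ee_pos: [0.5932, 0.1086, 0.3379]
eef_rot: [-0.037, 0.999, 0.0, -0.0]
ft_force: [0.5, -1.0, -9.6]
```

```bash
python3 -m inch '[[0,0.025,0,0,0,0],[0,0.025,0,0,0,0],[0,0.025,0,0,0,0],[0,0.025,0,0,0,0],[0,0.025,0,0,0,0]]'|grep -E 'pos|ft'
python3 -m inch '[[0,0.02,0,0,0,0],[0,0.02,0,0,0,0],[0,0.02,0,0,0,0],[0,0.02,0,0,0,0],[0,0.02,0,0,0,0]]'|grep -E 'pos|ft'
python3 -m inch '[[0,0.012,0,0,0,0],[0,0.012,0,0,0,0],[0,0.012,0,0,0,0],[0,0,0,0,0,0],[0,0.0,0,0,0,0]]'|grep -E 'pos|ft'
```

```text
ee_pos: [0.5929, 0.1135, 0.3379]
ft_force: [-0.2, -1.3, -11.1]
ee_pos: [0.5926, 0.1175, 0.3379]
ft_force: [0.1, -1.8, -10.6]
ee_pos: [0.5927, 0.1194, 0.3388]
ft_force: [-0.4, 2.2, -2.3]
```

```bash
python3 -m inch '[[0,0.015,0,0,0,0],[0,0.01,0,0,0,0],[0,0,0,0,0,0],[0,0,0,0,0,0],[0,0.0,0,0,0,0]]'|grep -E 'pos|ft'
python3 - <<'E'
from h import *
s=go([.6,0,.1738],4.2);print(s['torque'])
c=snap('scene','s4')
A=c['pixels'][165:285,240:370,::-1]
cv2.imwrite('pics/c8.png',cv2.resize(A,None,fx=5,fy=5,interpolation=cv2.INTER_CUBIC))
E
```

```text
ee_pos: [0.5925, 0.1198, 0.3382]
ft_force: [1.0, 0.4, -2.2]
t 20.7667 F [ 1.   0.4 -2.2] grasp [0.5926 0.1199 0.1742]
shift [ 0.034 -3.001  0.008] turn [0.002 0.003 0.004]
[ 0.31665871 -0.022461    0.00431923]
```

View pics/c8.png

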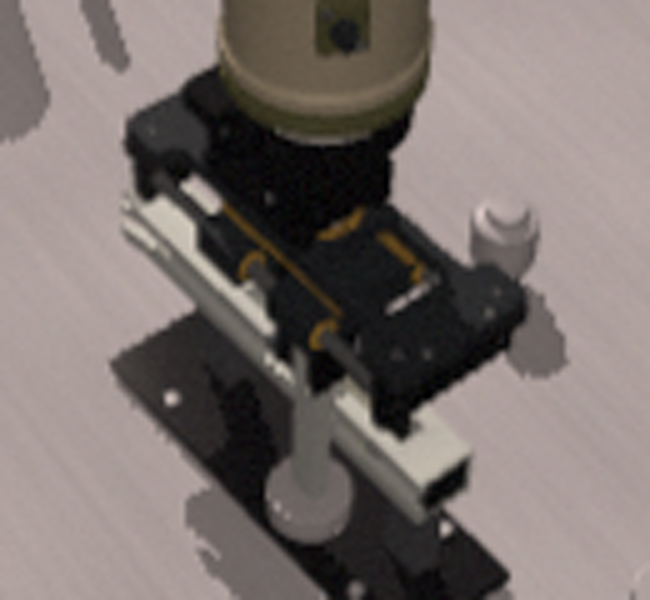

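The arm hides the catch here. The pawl's downward load vanished suddenly (fz -10.6 to -2.3) at the predicted place, so it has snapped. I'll lower slightly to ease the drop, open gently, rise and look.

```bash
python3 -m inch '[[0,0,0.01,0,0,0],[0,0,0.01,0,0,0],[0,0,0.005,0,0,0],[0,0,0,0,0,0],[0,0.0,0,0,0,0]]' -1 10|grep -E 'pos|ft|grip'
python3 -m inch '[[0,0,0,0,0,0],[0,0,0,0,0,0],[0,0,0,0,0,0],[0,0,0,0,0,0],[0,0.0,0,0,0,0]]' -0.3
python3 -m inch '[[0,0,0,0,0,0],[0,0,0,0,0,0],[0,0,-0.2,0,0,0],[0,0,-0.4,0,0,0],[0,0.0,-0.5,0,0,0]]'
python3 -m inch '[[0,0,-0.6,0,0,0],[0,0,-0.6,0,0,0],[0,0,-0.6,0,0,0],[0,0,-0.4,0,0,0],[0,0.0,0,0,0,0]]'
python3 - <<'E'
from h import *
go([.45,.45,.3],4.2)
E
```

```text
ee_pos: [0.5924, 0.1198, 0.3369]
ft_force: [-0.5, 1.0, -1.7]
grip_force: 10.0
time: 21.65
ee_pos: [0.5925, 0.1197, 0.3371]
eef_rot: [-0.037, 0.999, 0.0, 0.0]
ft_force: [0.2, -0.4, -0.8]
width: 0.0291
grip_force: 0.0
time: 22.07
ee_pos: [0.5921, 0.1199, 0.3809]
eef_rot: [-0.037, 0.999, -0.0, -0.001]
ft_force: [0.6, -0.0, 0.1]
width: 0.0306
grip_force: 0.0
time: 22.48
ee_pos: [0.5928, 0.1195, 0.4735]
eef_rot: [-0.037, 0.999, 0.001, 0.003]
ft_force: [0.2, 1.1, -0.3]
width: 0.0304
grip_force: 0.0
t 22.4833 F [ 0.2  1.1 -0.3] grasp [0.5937 0.1198 0.3095]
shift [2.954 8.502 0.234] turn [0.014 0.049 0.002]
```

```bash
python3 -m inch '[[0.3,0.85,0,0,0,0],[0.3,0.85,0,0,0,0],[0.3,0.85,0,0,0,0],[0.3,0.85,0,0,0,0],[0.3,0.85,0,0,0,0]]' >/dev/null
python3 -m inch '[[0.3,0.85,0,0,0,0],[0.3,0.85,0,0,0,0],[0.3,0.85,0,0,0,0],[0.3,0.85,0,0,0,0],[0.3,0.85,0,0,0,0]]' |grep -E 'pos'
python3 - <<'E'
from h import *
o=np.array([.5785,-.0357]);th=np.radians(4.2);ex=np.array([np.cos(th),np.sin(th)]);ey=np.array([-np.sin(th),np.cos(th)])
W=lambda x,y,z:np.r_[o+x*ex+y*ey,z]
for n,f0,f in [('scene','s0','s5'),('top','t0','t5')]:
    c=snap(n,f);a=cv2.imread(f'pics/{f0}.png').astype(int).mean(2);b=cv2.imread(f'pics/{f}.png').astype(int).mean(2)
    for nm,p in [('pawl',W(0,.133,.144)),('tabtop(tool xy)',[.5925,.1199,.190]),('foot',[.5925,.1199,.05])]: print(f,nm,np.round(proj(f,p),1))
    u,v=np.round(proj(f,W(0,.133,.144))).astype(int)
    D=np.abs(b-a)[v-12:v+13,u-16:u+17].round().astype(int)
    print('\n'.join(''.join('.' if d<12 else '+' if d<30 else '#' for d in row) for row in D))
# full-scene change list
for f0,f in [('s0','s5'),('t0','t5')]:
    d=cv2.absdiff(cv2.imread(f'pics/{f0}.png'),cv2.imread(f'pics/{f}.png')).max(2)>40
    n,l,st,ce=cv2.connectedComponentsWithStats(d.astype(np.uint8));print(f,[st[i].tolist() for i in range(1,n) if st[i,4]>25])
E
```

```text
ee_pos: [0.4466, 0.4514, 0.4688]
s5 pawl [305.5 230.4]
s5 tabtop(tool xy) [303.4 228.6]
s5 foot [302.3 264.1]
.................................
.................................
.................................
.................................
.................................
.................................
.................................
.................................
.................................
.................................
.................................
.........##......................
.......+####.....................
......+######+...................
.....+#######+...................
.....######+.....................
......####++.....................
......+++.++.....................
..........#+.....................
......+..+#+.....................
......##.+#+.++..................
......###.++.++..................
.......###.#+++....+.............
.......+##++#+#....+.............
........+###+##.....+............
t5 pawl [223.7 205.3]
t5 tabtop(tool xy) [210.6 193.3]
t5 foot [218.4 198.4]
.+++.+..#+.......................
.+.....+#+...................
[... 615 characters left out ...]
.
.................................
.................................
...........................+.....
........+........................
.................................
s5 [[432, 0, 128, 397, 15141], [436, 75, 13, 25, 96], [434, 80, 7, 34, 81], [524, 84, 6, 18, 27], [414, 87, 6, 39, 69], [266, 134, 10, 14, 73], [259, 146, 25, 52, 366], [531, 151, 29, 7, 82], [296, 229, 7, 6, 27], [296, 247, 17, 26, 282], [539, 288, 21, 33, 88], [314, 317, 17, 40, 273]]
t5 [[137, 170, 38, 18, 176], [208, 186, 5, 7, 30], [327, 236, 65, 37, 472], [0, 248, 65, 50, 2723], [393, 256, 14, 8, 67], [0, 317, 112, 47, 468], [130, 364, 68, 21, 164], [31, 383, 64, 37, 894], [0, 387, 13, 33, 280], [106, 407, 9, 9, 27]]
```

Nothing around the catch changed against the first scene picture, so the pawl is down. The hanger hangs at the release spot, and the only other changes are shadows and the arm. Handing in.

```bash
python3 -c "
from bench import job
print(job.close_job())"
```

```text
the job is handed in; nothing more can be done
None
```

The white-shoe hanger was slid into the rail and left hanging there, let go and untouched, and the job is handed in. That the catch latched is inferred: the pawl's load vanished where the snap was expected, and the catch looks as it did at the start. I did not test it by pulling back.

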